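Move the thawed pastes to the bench rack in first-out order

TASK

The four paste and glue containers in the thawing rack (the row of white holders) stand in the order in which they came out of the fridge, and they will be used in that order. Move all four into the empty black four-bay rack beside it, one to a bay and in the same order from left to right, so that the leftmost container goes to the leftmost bay. Keep each one upright and stand it flat on the floor of its bay, and leave the spool of solder between the racks where it is.

Things in the scene. Friction and masses are not known exactly. Their poses are not given: they have to be found in the camera images.
- jar_mid (a point): Squat round screw-lid jar, white with a black lid: 40 mm in diameter over its whole height, 56 mm high, 110 g. Loose. The point is its centre, half-way up (28 mm above its underside), z up along its axis. Starts upright in a white holder of the thawing rack, up to 8 mm off its centre.
- square_mid (a point): Square amber glass bottle: body 34 x 34 mm, 50 mm high, flat sides square to its x and y axes and within 0.12 rad of its holder's; black round cap 22 mm in diameter above; 70 mm high in all, 100 g. Loose. The point is its centre, half-way up (35 mm above its underside), z up along its axis. Starts upright in a white holder of the thawing rack, up to 8 mm off its centre.
- slim_mid (a point): Slim off-white dropper bottle: round body 27 mm in diameter, 52 mm high, grey tapering nozzle above, 78 mm high in all, 60 g. Loose. The point is its centre, half-way up (39 mm above its underside), z up along its axis. Starts upright in a white holder of the thawing rack, up to 8 mm off its centre.
- canister_mid (a point): Plain round bare-aluminium canister with screw lid: 32 mm in diameter, 64 mm high, 90 g. Loose. The point is its centre, half-way up (32 mm above its underside), z up along its axis. Starts upright in a white holder of the thawing rack, up to 8 mm off its centre.
- hold_jar: White holder of the thawing rack where the jar starts (four alike, one straight row, 62 mm pitch, shuffled; row turned up to 0.3 rad). Fixed. Origin: centre of underside, 10 mm above the table; x across the row, y along it to the left seen from the robot. 66 (x) by 60 mm; floor 6 mm above origin; side walls 16 mm above floor, 54 mm apart in y; lips at front and back 3 mm.
- hold_square: White holder of the thawing rack where the square bottle starts (four alike, one straight row, 62 mm pitch, shuffled; row turned up to 0.3 rad). Fixed. Origin: centre of underside, 10 mm above the table; x across the row, y along it to the left seen from the robot. 66 (x) by 60 mm; floor 6 mm above origin; side walls 16 mm above floor, 54 mm apart in y; lips at front and back 3 mm.
- hold_slim: White holder of the thawing rack where the slim bottle starts (four alike, one straight row, 62 mm pitch, shuffled; row turned up to 0.3 rad). Fixed. Origin: centre of underside, 10 mm above the table; x across the row, y along it to the left seen from the robot. 66 (x) by 60 mm; floor 6 mm above origin; side walls 16 mm above floor, 54 mm apart in y; lips at front and back 3 mm.
- hold_canister: White holder of the thawing rack where the canister starts (four alike, one straight row, 62 mm pitch, shuffled; row turned up to 0.3 rad). Fixed. Origin: centre of underside, 10 mm above the table; x across the row, y along it to the left seen from the robot. 66 (x) by 60 mm; floor 6 mm above origin; side walls 16 mm above floor, 54 mm apart in y; lips at front and back 3 mm.
- use_rack: Black four-bay rack, aluminium ends, fixed, left or right of the thawing rack. Origin: centre of underside; x across, y along the row to the left seen from the robot, turned up to 0.3 rad. 72 (x) by 256 mm. Bay centres left to right: y = +93, +31, -31, -93 mm, x = 0; floor 20 mm above origin; bays 58 mm clear in y between dividers 16 mm above the floor, 62 mm in x between 3 mm lips.
- spool_mid (a point): Bystander: a loose spool of solder wire standing on end between the two racks: white flanges 54 mm in diameter, 38 mm high, 180 g. The point is its centre, half-way up. It is to stay where it is.

How it is judged:
By the outcome, as a careful person would: the job done as asked, in the order asked, and still so for the second after the job is handed in, with the robot touching nothing.
It also fails if it takes over 109 s, if anything falls off the work surface, if the arm or the gripper's body presses on something with over 40 N, if the wrist force passes 120 N, or if a joint passes its speed limit or range.

ROBOT

A 6-joint arm with a two-finger parallel gripper is mounted at the origin on the work surface. World frame = base frame: x ahead of the robot, y to its left, z up, the work surface at z = 0. Lengths are in mm, angles in degrees, forces in N, time in s.
With the tool pointing down it reaches from about 425 to 950 mm from the base axis. Payload 14.7 kg.
Tool frame: the origin (TCP) lies midway between the tips of the shut fingers; the grasp point (between the pads) lies behind it (tcp_to_grasp is the z of the grasp point in the tool frame, in mm); z points along the fingers, y is the direction in which the jaws open and shut (so a half turn about z gives the same grasp; the last joint's range is limited). The gripper opens to 85 mm and grips with 20 to 120 N. Pads are 22 mm wide; open, the fingers measure 114 mm over their backs; the gripper's body (76 mm by 85 mm) begins 54 mm behind the grasp point. The pads swing forward as they close: fully open they stand 13 mm farther back than shut.
Start: joints at [61.215, 27.513, 91.461, -0, 61.026, -2.67], TCP at [286.094, 583.646, 231.297] pointing down, gripper open.
Joint ranges: [-157.49, 157.49], [-46.99, 117.5], [13.45, 153.17], [-89.5, 269.5], [5.16, 153.95], [-167.48, 167.48]. Speed limits (degrees/s): [108.29, 108.29, 136.94, 172.46, 172.46, 172.46].

INTERFACE

Orientations are given as a 3x3 rotation matrix whose columns are the frame's x, y, z axes.
In Python, from cell import state, snapshot, finish_job, tcp_to_grasp gives the robot as it stands. The module is installed in compiled form; this text tells all that it offers.
- The arm moves only by the tool move_arm, never from a script. Its argument "plan" is a list of rows, each a list of 5 numbers: the closure, from -1 (fully open) to 1 (shut), then the shift along the tool's x, y, z in mm, then the turn about the tool's z in degrees. A call has 1 to 10 rows; each row is the pose to reach, as a shift and turn from the pose commanded when the call began, along the tool's axes at that moment; what a row does not reach only later rows make up. A row lasts 1/12 s, in which the tool goes at most 41.7 mm and 7.16 degrees, less where a joint would pass 70% of its speed; a pose out of reach is approached as far as the arm can. A call with a gripper value outside its range is refused whole. The fingers move at their own pace and stop on an object; "force" is the grip in N (left out, the last holds). Time passes only in rows, so rows that repeat a pose let the fingers close. It gives the time, the measured TCP pose, the force and the opening at its end, in the units of the state.
- state(): the state, without advancing time (a new reading comes with each control period).
- snapshot(name): name is "scene" or "top"; returns a dict with "frame" (420x560x3 uint8, red, green, blue), "depth" (420x560 float32, mm along the optical axis (not along the pixel's ray), 0 where there is no reading), "K" (3x3 intrinsics, pixels), "eye" and "orientation" of the camera in the world. Camera axes: x right, y up, looking along -z (the intrinsics and any distortion apply to the point x, -y, -z); pixel columns grow to the right and rows downward; lengths in mm; the calibration is good to about 2 mm. A picture is of the moment at which its call begins.
- finish_job(): hands the job in, once; it reports no verdict.
The state is a dict: "time": time; "q": joint angles; "joint_vel": joint speeds; "effort": joint torques, N m; "tool_pos": TCP position; "tool_rot": TCP orientation; "force": force on the tool from outside, world axes, zero at the start; "moment": the same for the moment, N m; "opening": finger opening in mm.
Only numpy, scipy, OpenCV 4.12 (cv2) and the standard library are available. Lean on these libraries where they do the work, as an engineer would, in place of code of your own. Each camera call takes 0.05 s, during which the arm holds its last target.

## Working session

There is one attempt and no reset: what is moved stays moved. The work goes in short steps, Python scripts to look and compute and a tool call to move; the robot and the scene stay as the last step left them, time stands still between calls to the robot, and variables do not carry over. Pictures are saved under pics/ and viewed, and the job is handed in when it is done.

Besides the shell and the picture viewer there is one more tool, called after "Call:" as a command line: name --pt "numbers of a row" for each row, then --argument value for the rest. move_arm: Moves the arm, as the interface text tells. Its arguments: {"type":"object","properties":{"plan":{"type":"array"},"force":{"type":"number"}},"required":["plan"]}

```bash
mkdir -p pics; cat > h.py <<'E'
import numpy as np, cv2
from cell import state, snapshot, finish_job, tcp_to_grasp
def save(n,f): cv2.imwrite(f'pics/{n}.png',cv2.cvtColor(f,cv2.COLOR_RGB2BGR))
def points(s):
    d=s['depth'];K=np.array(s['K']);h,w=d.shape
    u,v=np.meshgrid(np.arange(w),np.arange(h))
    x=(u-K[0,2])/K[0,0]*d;y=(v-K[1,2])/K[1,1]*d
    P=np.stack([x,-y,-d],-1)@np.array(s['orientation']).T+np.array(s['eye'])
    P[d==0]=np.nan
    return P
E
python3 - <<'E'
from h import *
print(state()); print(tcp_to_grasp)
for n in ('scene','top'):
    s=snapshot(n); save(n+'0',s['frame']); np.savez(n+'0.npz',**s)
    print({k:v for k,v in s.items() if k not in('frame','depth')}); print((s['depth']==0).mean())
E
```

```text
{'time': 0.0, 'q': array([ 6.12151594e+01,  2.75493093e+01,  9.14945467e+01, -6.29412040e-04,
        6.10275152e+01, -2.67106940e+00]), 'joint_vel': array([ 0.02736186,  0.01565869, -0.04397373,  0.00487239,  0.07133717,
       -0.01031646]), 'effort': array([ 6.04137240e-04, -9.50651693e+01, -4.30185950e+01, -1.62138272e-04,
        1.25738344e-02,  1.47708888e-04]), 'tool_pos': array([285.88912688, 583.27454671, 230.67340576]), 'tool_rot': array([[-8.97924140e-01,  4.40149849e-01, -5.91389806e-04],
       [ 4.40150243e-01,  8.97923472e-01, -1.09636723e-03],
       [ 4.84569151e-05, -1.24475497e-03, -9.99999224e-01]]), 'force': array([-0.08770098, -0.74241551, -0.37486857]), 'moment': array([0.02274448, 0.0298889 , 0.00046512]), 'opening': 85.50167658769917}
-18.700000000000003
{'K': array([[501.32132683,   0.        , 272.3213322 ],
       [  0.        , 501.32132683, 212.99695099],
       [  0.        ,   0.        ,   1.        ]]), 'eye': array([1247.27622696,   19.62151782,  751.43578151]), 'orientation': array([[-0.05106027, -0.6930894 ,  0.71904098],
       [ 0.99867604, -0.03993755,  0.03242149],
       [ 0.00624574,  0.71974445,  0.694211  ]])}
0.004111394557823129
{'K': array([[461.73733135,   0.        , 285.58635283],
       [  0.        , 461.73733135, 203.15861572],
       [  0.        ,   0.        ,   1.        ]]), 'eye': array([ 3.61866764e+02, -3.29811815e-01,  1.08458358e+03]), 'orientation': array([[ 0.00384363,  0.98850839, -0.15111716],
       [-0.99972847,  0.00727161,  0.02213825],
       [ 0.02298271,  0.15099103,  0.98826793]])}
0.0038562925170068027
```

View pics/scene0.png

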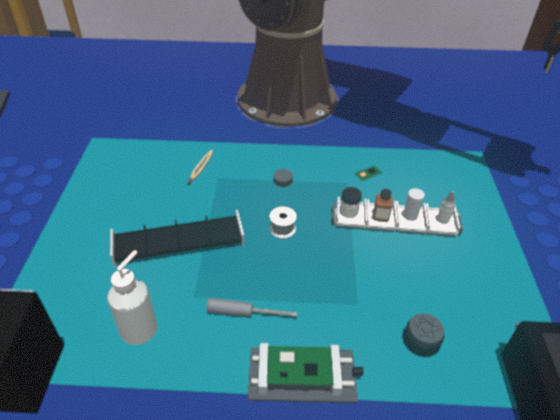

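View pics/top0.png

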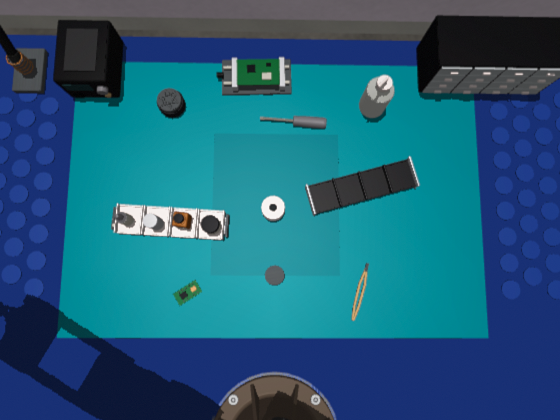

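The top view (robot at the bottom, left = +y) shows the thawing rack at pixels (115–228, 205–240). Left to right it holds slim (122,217), canister (152,221), square (181,219) and jar (210,225). The spool is at (273,208) and the black rack spans (307–418, 160–213).

```bash
python3 - <<'E'
from h import *
for n in ('scene','top'):
    s=dict(np.load(n+'0.npz')); P=points(s)
    f=s['frame']
    if n=='top': boxes=[(95,190,240,255),(295,145,430,225)]
    else: boxes=[(320,175,475,245),(100,200,255,270)]
    c=[]
    for (a,b,cc,d) in boxes:
        c.append(cv2.resize(f[b:d,a:cc],(780,int(780*(d-b)/(cc-a))),interpolation=cv2.INTER_CUBIC)[:290])
    save(n+'_crop',np.vstack(c) if False else np.vstack([x for x in c])[:600])
    t=P[...,2]; print(n,'table z',np.nanmedian(t[150:200,250:300]))
    q=P[boxes[0][1]:boxes[0][3],boxes[0][0]:boxes[0][2]].reshape(-1,3); 
    for z0 in range(0,110,6):
        m=(q[:,2]>z0)&(q[:,2]<=z0+6)
        if m.sum()>3: print(z0,m.sum(),q[m].min(0).round(),q[m].max(0).round())
E
```

```text
scene table z 2.2739577036680885
0 6039 [314.  86.   0.] [558. 451.   6.]
6 76 [337.  89.   6.] [549. 423.  12.]
12 1048 [442. 111.  12.] [521. 375.  18.]
18 756 [444. 110.  18.] [523. 378.  24.]
24 292 [448. 112.  24.] [522. 374.  30.]
30 440 [441. 121.  30.] [522. 369.  36.]
36 146 [470. 128.  36.] [506. 353.  42.]
42 148 [473. 127.  42.] [501. 351.  48.]
48 146 [469. 127.  48.] [502. 355.  54.]
54 151 [470. 126.  54.] [502. 351.  60.]
60 183 [465. 128.  60.] [503. 352.  66.]
66 335 [451. 127.  66.] [501. 354.  72.]
72 167 [455. 129.  72.] [497. 351.  78.]
78 191 [461. 202.  78.] [494. 348.  84.]
84 89 [470. 203.  84.] [494. 347.  89.]
90 15 [484. 338.  90.] [491. 346.  95.]
top table z 1.398548434392751
0 4463 [405.  84.   0.] [558. 425.   6.]
6 104 [407.  90.   6.] [556. 418.  12.]
12 1070 [440. 109.  12.] [518. 376.  18.]
18 673 [440. 109.  18.] [518. 376.  24.]
24 193 [440. 112.  24.] [519. 375.  30.]
30 323 [442. 119.  30.] [518. 366.  36.]
36 51 [450. 119.  36.] [507. 339.  42.]
42 39 [450. 126.  42.] [494. 335.  48.]
48 41 [452. 125.  48.] [493. 341.  54.]
54 37 [451. 127.  54.] [497. 342.  60.]
60 100 [450. 126.  60.] [499. 335.  66.]
66 336 [450. 125.  66.] [496. 351.  72.]
72 128 [452. 129.  72.] [494. 347.  78.]
78 159 [461. 201.  78.] [490. 346.  84.]
84 95 [463. 201.  84.] [489. 343.  90.]
90 13 [471. 207.  91.] [485. 343.  96.]
```

View pics/top_crop.png

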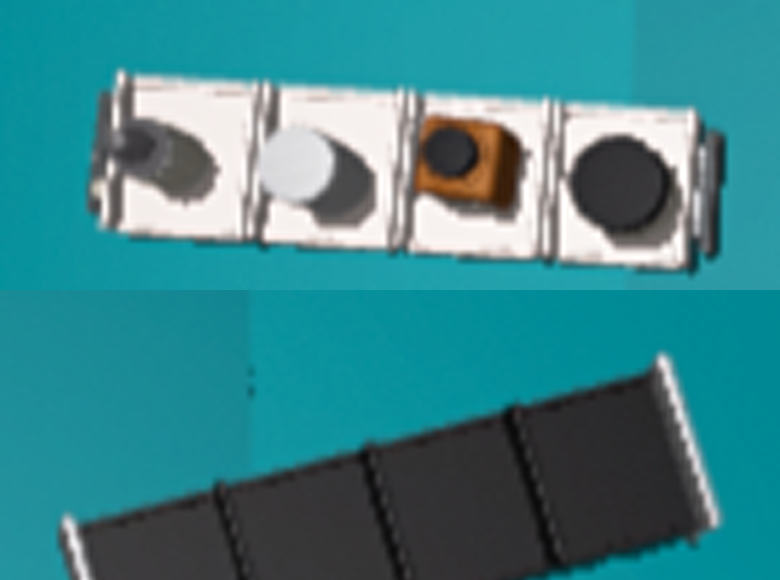

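View pics/scene_crop.png

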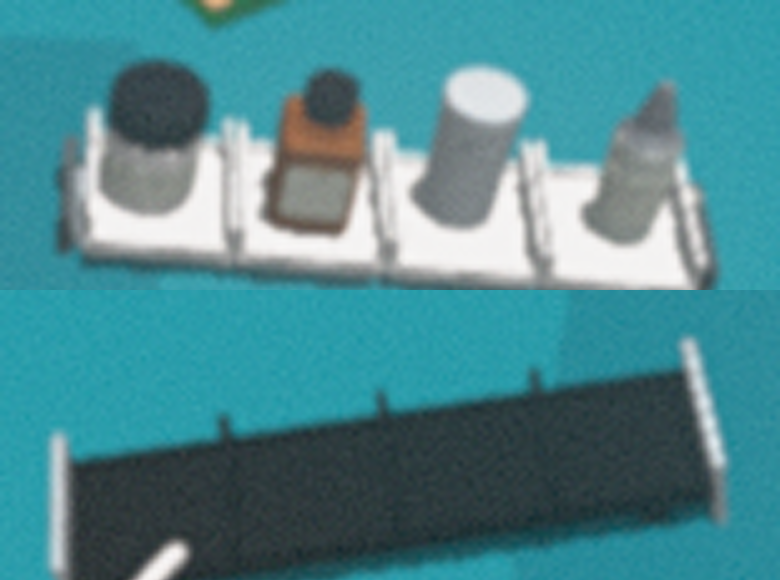

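```bash
python3 - <<'E'
from h import *
from scipy.optimize import least_squares
Ps={}
for n in ('top','scene'):
    s=dict(np.load(n+'0.npz')); P=points(s); Ps[n]=P
    B={'top':[(95,190,240,255),(295,145,430,225),(255,190,292,228)],'scene':[(320,175,475,245),(100,200,255,270),(260,200,305,245)]}[n]
    T=[P[b:d,a:c].reshape(-1,3) for a,b,c,d in B]
    for name,q,lo,hi in (('thaw',T[0],12,22),('use',T[1],14,26),('use_all',T[1],10,50)):
        q=q[np.isfinite(q[:,2])]
        m=q[(q[:,2]>lo)&(q[:,2]<hi)&(q[:,0]<640)]
        r=cv2.minAreaRect(m[:,:2].astype(np.float32)); print(n,name,np.round(r[0],1),np.round(r[1],1),round(r[2],2),'medz',np.median(m[:,2]).round(1))
    q=T[2]; m=q[q[:,2]>30]; c,r=cv2.minEnclosingCircle(m[:,:2].astype(np.float32)); print('spool',c,r,m[:,2].max())
    q=T[0]
    yr={'jar':(120,175),'square':(182,240),'canister':(245,300),'slim':(305,365)}
    # cluster by y at height
    for k,(zt) in {'jar':(66,78),'square':(58,72),'squarecap':(82,92),'canister':(75,88),'slimnoz':(86,99),'slimbody':(36,66)}.items():
        base=k.replace('cap','').replace('noz','').replace('body','')
        m=q[(q[:,2]>zt[0])&(q[:,2]<zt[1])&(q[:,1]>(yr[base][0]))&(q[:,1]<yr[base][1])]
        if len(m)<3: print(k,len(m)); continue
        c,r=cv2.minEnclosingCircle(m[:,:2].astype(np.float32))
        rr=cv2.minAreaRect(m[:,:2].astype(np.float32))
        print(n,k,len(m),'circ',np.round(c,1),round(r,1),'rect',np.round(rr[0],1),np.round(rr[1],1),round(rr[2],1),'mean',m.mean(0).round(1))
E
```

```text
top thaw [479.2 242.7] [266.4  66.8] 86.75 medz 17.0
top use [ 566.9 -200.3] [ 72.2 253.5] 15.31 medz 20.5
top use_all [ 565.9 -202.3] [ 72.2 257. ] 15.99 medz 21.0
spool (512.31689453125, 5.7682013511657715) 27.144315719604492 44.23851229965658
top jar 266 circ [469.7 145.5] 20.5 rect [469.8 144.9] [40. 39.] 23.6 mean [469.9 144.7  70.5]
top square 144 circ [480.8 210.4] 21.9 rect [480.4 210.9] [34.1 34.1] 83.6 mean [478.4 207.6  65.7]
top squarecap 77 circ [480.2 210.5] 10.9 rect [479.4 211.4] [19.1 20. ] 0.8 mean [479.9 210.8  86.2]
top canister 171 circ [475.2 272.9] 15.9 rect [475.3 272.6] [29.1 30. ] 4.9 mean [475.1 272.3  80.4]
top slimnoz 22 circ [482.6 339.6] 5.4 rect [482.5 338.7] [8.9 9.5] 63.1 mean [482.4 338.5  90.9]
top slimbody 58 circ [482.  337.2] 13.3 rect [480.1 331.4] [12.2 26.5] 71.2 mean [479.7 329.9  51.8]
scene thaw [481.9 244.5] [266.4  71.2] 86.78 medz 17.3
scene use [ 568.6 -200.7] [ 74.  253.5] 15.92 medz 21.2
scene use_all [ 569.4 -200.3] [ 74.2 256.3] 15.54 medz 21.4
spool (514.39111328125, 7.379371166229248) 27.89157485961914 43.82859780897718
scene jar 233 circ [471.6 145.9] 21.9 rect [472.7 146.8] [40.5 38.9] 22.2 mean [474.8 146.4  71. ]
scene square 164 circ [483.5 212.7] 23.4 rect [483.9 212.5] [33.  35.1] 83.9 mean [491.1 210.7  65.6]
scene squarecap 81 circ [482.4 213. ] 12.4 rect [482.4 213.2] [20.5 23.7] 86.3 mean [484.6 212.5  86. ]
scene canister 161 circ [477.5 274.8] 17.5 rect [479. 274.] [32.5 31.3] 21.5 mean [480.1 274.3  80.2]
scene slimnoz 27 circ [487.4 341. ] 5.6 rect [488.  341.5] [9.7 8.3] 81.9 mean [487.1 340.9  90.9]
scene slimbody 155 circ [487.8 340.9] 14.3 rect [491.9 339.2] [27.3 18.5] 69.4 mean [494.3 337.8  51.4]
```

```bash
cat >> h.py <<'E'
def go(x,y,z,yaw):
    s=state();R=s['tool_rot'];d=R.T@(np.array([x,y,z])-s['tool_pos'])
    cur=np.degrees(np.arctan2(R[1,1],R[0,1])); t=(cur-yaw+90)%180-90
    print('t',round(s['time'],2),'pos',s['tool_pos'].round(1),'yaw',cur.round(1),'F',s['force'].round(1),'open',round(s['opening'],1),'| shift',d.round(1),'turn',round(t,1))
E
python3 - <<'E'
from h import *
go(485,340,171,-3.2)
s=dict(np.load('top0.npz'));P=points(s)
q=P[70:120,355:400].reshape(-1,3);q=q[q[:,2]>40];print('bottle',q.min(0),q.max(0))
E
```

```text
t 0.1 pos [285.9 583.3 230.7] yaw 63.9 F [ 1.1 -0.1  0. ] open 85.4 | shift [-285.9 -130.8   59.9] turn 67.1
bottle [ 737.82638063 -263.63659129   40.06666616] [ 802.07259297 -201.84576155  181.55649861]
```

Call:
move_arm --pt "-1 -29 -13 6 6.7" --pt "-1 -57 -26 12 13.4" --pt "-1 -86 -39 18 20.1" --pt "-1 -114 -52 24 26.8" --pt "-1 -143 -65 30 33.5" --pt "-1 -172 -78 36 40.2" --pt "-1 -200 -91 42 46.9" --pt "-1 -229 -104 48 53.6" --pt "-1 -257 -118 54 60.3" --pt "-1 -286 -131 60 67.1" --force 30

```text
time: 0.93
tool_pos: [485.7, 338.7, 170.8]
tool_rot: [[0.062, 0.998, -0.001], [0.998, -0.062, -0.0], [-0.0, -0.001, -1.0]]
force: [1.1, 0.9, -0.6]
opening: 85.2
```

Call:
move_arm --pt "-1 0 0 0 0" --pt "-1 0 0 0 0" --pt "-1 0 0 0 0" --pt "-1 0 0 0 0"

```text
time: 1.27
tool_pos: [484.7, 340.8, 171.4]
tool_rot: [[0.054, 0.999, -0.0], [0.999, -0.054, 0.0], [0.0, -0.0, -1.0]]
force: [-0.2, 0.3, 0.5]
opening: 85.8
```

```bash
python3 - <<'E'
from h import *
go(485,340,30,-3.2)
for n in ('scene','top'):
    s=snapshot(n); save(n+'1',s['frame'])
E
```

```text
t 1.27 pos [484.7 340.8 171.4] yaw -3.1 F [-0.2  0.3  0.5] open 85.8 | shift [ -0.8   0.3 141.4] turn 0.1
```

View pics/scene1.png

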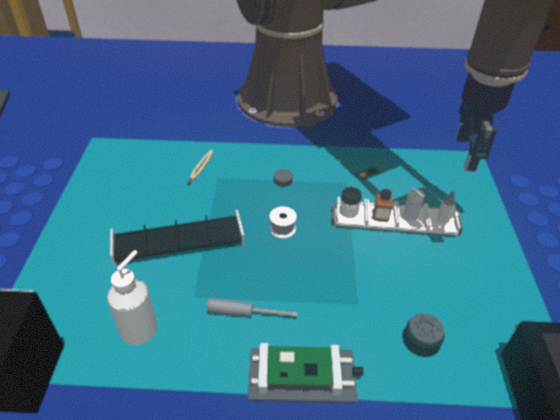

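Gripper over the slim bottle (fingers at about (478,155), bottle at (448,205)); nothing is disturbed. Descending.

Call:
move_arm --pt "-1 0 0 20 0" --pt "-1 0 0 40 0" --pt "-1 0 0 60 0" --pt "-1 0 0 80 0" --pt "-1 0 0 97 0" --pt "-1 0 0 112 0" --pt "-1 0 0 124 0" --pt "-1 0 0 134 0" --pt "-1 0 0 141 0" --pt "-1 0 0 141 0"

```text
time: 2.2
tool_pos: [484.6, 340.1, 29.2]
tool_rot: [[0.056, 0.998, -0.001], [0.998, -0.056, -0.001], [-0.001, -0.001, -1.0]]
force: [-0.6, 0.0, 0.2]
opening: 85.4
```

Call:
move_arm --pt "1 0 0 0 0" --pt "1 0 0 0 0" --pt "1 0 0 0 0" --pt "1 0 0 0 0" --pt "1 0 0 0 0" --pt "1 0 0 0 0" --pt "1 0 0 0 0" --pt "1 0 0 0 0"

```text
time: 2.87
tool_pos: [485.5, 340.3, 30.9]
tool_rot: [[0.056, 0.998, 0.001], [0.998, -0.056, 0.0], [0.0, 0.001, -1.0]]
force: [-1.0, -0.1, 6.7]
opening: 26.6
```

```bash
python3 - <<'E'
from h import *
go(485,340,30,-3.2)
for n in ('scene','top'):
    s=snapshot(n); save(n+'2',s['frame'][140:260,300:500] if n=='scene' else s['frame'][150:260,60:240])
E
```

```text
t 2.87 pos [485.5 340.3  30.9] yaw -3.2 F [-1.  -0.1  6.7] open 26.6 | shift [-0.3 -0.5  0.9] turn -0.0
```

View pics/scene2.png

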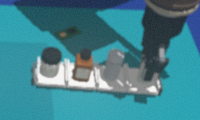

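Opening is 26.6 mm, matching the 27 mm body, and the fingers sit on the bottle. Lifting.

Call:
move_arm --pt "1 0 0 -4 0" --pt "1 0 0 -12 0" --pt "1 0 0 -24 0" --pt "1 0 0 -40 0" --pt "1 0 0 -58 0" --pt "1 0 0 -78 0" --pt "1 0 0 -98 0" --pt "1 0 0 -115 0" --pt "1 0 0 -126 0" --pt "1 0 0 -130 0"

```text
time: 3.8
tool_pos: [486.1, 340.7, 162.9]
tool_rot: [[0.056, 0.998, 0.003], [0.998, -0.056, 0.002], [0.002, 0.003, -1.0]]
force: [0.5, 0.8, -0.2]
opening: 26.4
```

```bash
python3 - <<'E'
from h import *
go(542.3,-111.5,160,15.7)
s=snapshot('scene'); save('scene3',cv2.resize(s['frame'][100:260,300:560],None,fx=3,fy=3))
E
```

```text
t 3.8 pos [486.1 340.7 162.9] yaw -3.2 F [ 0.5  0.8 -0.2] open 26.4 | shift [-448.3   81.5    2.3] turn -18.9
```

View pics/scene3.png

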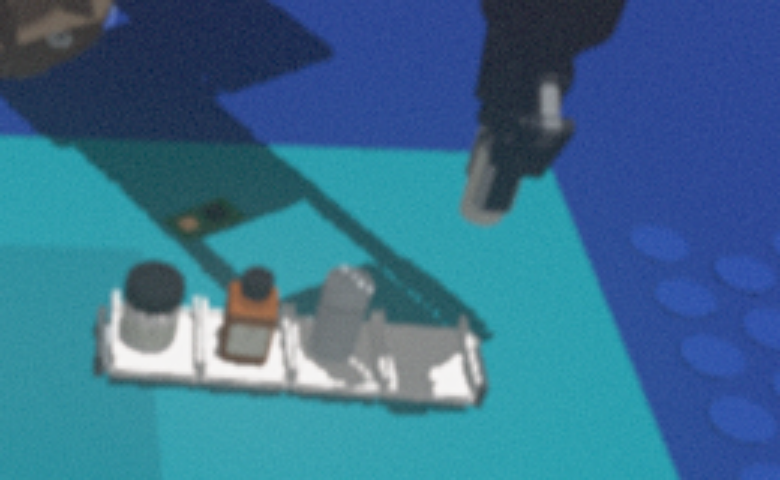

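The slim bottle is held upright in the gripper at crop (490,190) and its holder is empty.

Call:
move_arm --pt "1 -10 2 0 0" --pt "1 -30 5 0 0" --pt "1 -60 11 0 0" --pt "1 -95 17 0 -2" --pt "1 -130 24 0 -4" --pt "1 -165 30 0 -6" --pt "1 -200 36 0 -8" --pt "1 -230 42 0 -10" --pt "1 -250 45 0 -11" --pt "1 -258 47 0 -11"

```text
time: 4.68
tool_pos: [516.8, 76.7, 159.2]
tool_rot: [[-0.134, 0.991, -0.002], [0.991, 0.134, -0.001], [-0.0, -0.002, -1.0]]
force: [0.2, 0.3, 0.2]
opening: 26.2
```

```bash
python3 - <<'E'
from h import *
go(542.3,-111.5,160,15.7)
E
```

```text
t 4.68 pos [516.8  76.7 159.2] yaw 7.7 F [0.2 0.3 0.2] open 26.2 | shift [-189.9   -0.    -0.7] turn -8.0
```

Call:
move_arm --pt "1 -10 0 0 0" --pt "1 -30 0 0 -1" --pt "1 -60 0 0 -2" --pt "1 -90 0 0 -4" --pt "1 -120 0 0 -6" --pt "1 -150 0 0 -8" --pt "1 -175 0 0 -8" --pt "1 -187 0 0 -8" --pt "1 -190 0 0 -8" --pt "1 -190 0 0 -8"

```text
time: 5.52
tool_pos: [543.2, -108.2, 159.8]
tool_rot: [[-0.271, 0.963, -0.001], [0.963, 0.271, 0.0], [0.001, -0.001, -1.0]]
force: [-0.1, 0.5, -0.8]
opening: 26.5
```

```bash
python3 - <<'E'
from h import *
go(542.3,-111.5,37,15.7)
E
```

```text
t 5.52 pos [ 543.2 -108.2  159.8] yaw 15.7 F [-0.1  0.5 -0.8] open 26.5 | shift [ -3.   -1.7 122.8] turn 0.0
```

Call:
move_arm --pt "1 -2 -1 5 0" --pt "1 -2 -1 20 0" --pt "1 -2 -1 40 0" --pt "1 -2 -1 60 0" --pt "1 -2 -1 78 0" --pt "1 -2 -1 94 0" --pt "1 -2 -1 106 0" --pt "1 -2 -1 115 0" --pt "1 -2 -1 120 0" --pt "1 -2 -1 120 0"

```text
time: 6.35
tool_pos: [542.4, -109.7, 39.4]
tool_rot: [[-0.273, 0.962, -0.002], [0.962, 0.273, 0.0], [0.001, -0.001, -1.0]]
force: [-0.2, 0.3, -0.8]
opening: 26.3
```

```bash
python3 - <<'E'
from h import *
go(542.3,-111.5,35,15.7)
s=snapshot('scene'); save('scene4',cv2.resize(s['frame'][130:280,80:300],None,fx=3,fy=3))
s=snapshot('top'); save('top4',cv2.resize(s['frame'][130:240,280:440],None,fx=4,fy=4))
E
```

```text
t 6.35 pos [ 542.4 -109.7   39.4] yaw 15.8 F [-0.2  0.3 -0.8] open 26.3 | shift [-1.7 -0.6  4.4] turn 0.1
```

View pics/scene4.png

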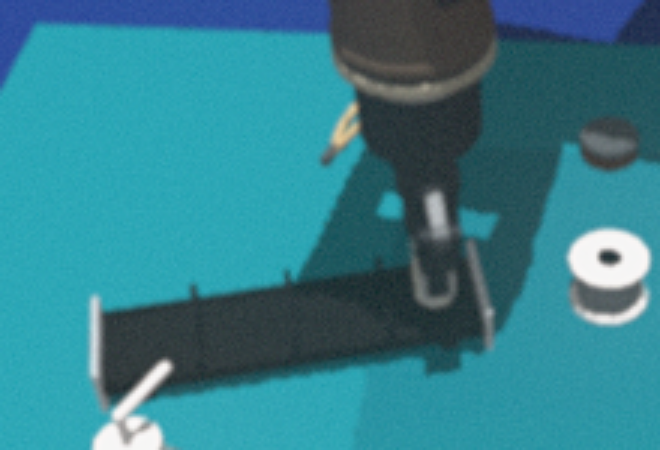

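View pics/top4.png

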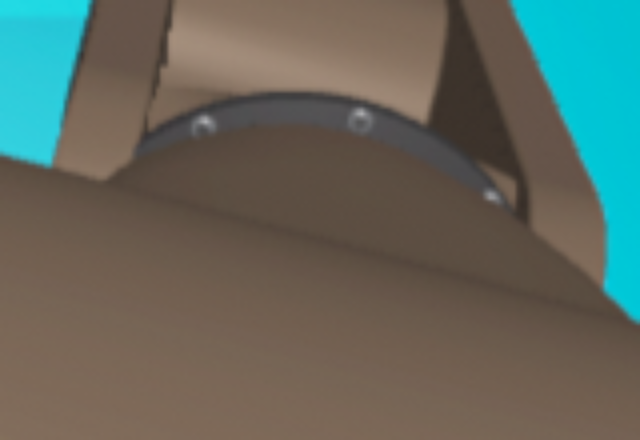

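The scene view shows the bottle above the leftmost bay, bottom at crop (435,300). The top view is blocked by the arm. Setting it down gently.

Call:
move_arm --pt "1 -1 0 1 0" --pt "1 -1 0 2 0" --pt "1 -1 0 3 0" --pt "1 -1 0 4 0" --pt "1 -1 0 4 0" --pt "1 -1 0 4 0"

```text
time: 6.95
tool_pos: [543.3, -111.6, 36.3]
tool_rot: [[-0.272, 0.962, 0.0], [0.962, 0.272, -0.0], [-0.0, 0.0, -1.0]]
force: [0.5, 0.4, -0.4]
opening: 26.3
```

Call:
move_arm --pt "1 0 0 0.7 0" --pt "1 0 0 1.4 0" --pt "1 0 0 1.4 0" --pt "1 0 0 1.4 0"

```text
time: 7.28
tool_pos: [543.4, -111.5, 34.9]
tool_rot: [[-0.272, 0.962, 0.0], [0.962, 0.272, -0.0], [-0.0, 0.0, -1.0]]
force: [-0.3, -0.4, 0.6]
opening: 26.4
```

Call:
move_arm --pt "1 0 0 0.5 0" --pt "1 0 0 1 0" --pt "1 0 0 1 0" --pt "1 0 0 1 0"

```text
time: 7.62
tool_pos: [543.4, -111.6, 34.8]
tool_rot: [[-0.272, 0.962, 0.001], [0.962, 0.272, -0.0], [-0.0, 0.0, -1.0]]
force: [-4.5, 0.3, 21.0]
opening: 26.2
```

Contact is at TCP 34.9 mm, which agrees with pick height + 4. I'll ease off and open.

Call:
move_arm --pt "1 0 0 -0.8 0" --pt "1 0 0 -0.8 0" --pt "0.2 0 0 -0.8 0" --pt "-0.2 0 0 -0.8 0" --pt "-0.6 0 0 -0.8 0" --pt "-1 0 0 -0.8 0" --pt "-1 0 0 -0.8 0" --pt "-1 0 0 -0.8 0" --pt "-1 0 0 -0.8 0"

```text
time: 8.37
tool_pos: [543.3, -111.5, 34.6]
tool_rot: [[-0.272, 0.962, -0.0], [0.962, 0.272, 0.0], [0.0, -0.0, -1.0]]
force: [-0.0, -0.2, -0.6]
opening: 85.4
```

Call:
move_arm --pt "-1 0 0 -5 0" --pt "-1 0 0 -20 0" --pt "-1 0 0 -40 0" --pt "-1 0 0 -60 0" --pt "-1 0 0 -80 0" --pt "-1 0 0 -100 0" --pt "-1 0 0 -118 0" --pt "-1 0 0 -130 0" --pt "-1 0 0 -130 0"

```text
time: 9.12
tool_pos: [544.6, -111.8, 167.6]
tool_rot: [[-0.272, 0.962, 0.004], [0.962, 0.272, -0.001], [-0.002, 0.004, -1.0]]
force: [0.4, 0.1, 0.6]
opening: 85.7
```

```bash
python3 - <<'E'
from h import *
go(476.3,273.7,171,-3.2)
s=snapshot('scene'); save('scene5',cv2.resize(s['frame'][130:280,80:300],None,fx=3,fy=3))
E
```

```text
t 9.12 pos [ 544.6 -111.8  167.6] yaw 15.8 F [0.4 0.1 0.6] open 85.7 | shift [389.6  39.1  -4.1] turn 19.0
```

View pics/scene5.png

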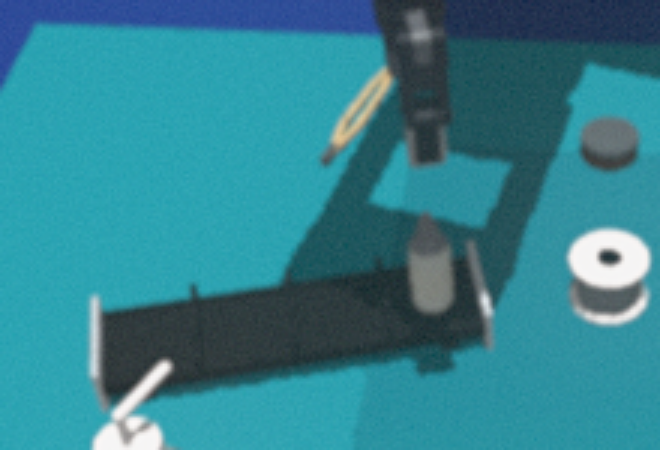

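The slim bottle stands upright in the leftmost bay (crop (430,270)). Next is the canister.

Call:
move_arm --pt "-1 15 2 0 0" --pt "-1 50 5 -1 2" --pt "-1 90 9 -1 5" --pt "-1 130 13 -2 8" --pt "-1 170 17 -2 11" --pt "-1 210 21 -3 14" --pt "-1 250 25 -3 17" --pt "-1 290 29 -4 19" --pt "-1 330 33 -4 19" --pt "-1 360 36 -4 19"

```text
time: 10.0
tool_pos: [478.6, 247.3, 167.9]
tool_rot: [[0.056, 0.998, -0.001], [0.998, -0.056, -0.0], [-0.0, -0.001, -1.0]]
force: [1.2, 1.1, 0.2]
opening: 85.4
```

Call:
move_arm --pt "-1 20 0 0 0" --pt "-1 27 0 0 0" --pt "-1 30 0 0 0" --pt "-1 30 0 0 0" --pt "-1 30 0 0 0"

```text
time: 10.42
tool_pos: [481.5, 273.5, 168.3]
tool_rot: [[0.057, 0.998, -0.001], [0.998, -0.057, -0.001], [-0.001, -0.001, -1.0]]
force: [1.2, 0.4, -0.3]
opening: 85.4
```

```bash
python3 - <<'E'
from h import *
go(476.3,273.7,30,-3.2)
E
```

```text
t 10.42 pos [481.5 273.5 168.3] yaw -3.3 F [ 1.2  0.4 -0.3] open 85.4 | shift [ -0.   -5.1 138.3] turn -0.1
```

Call:
move_arm --pt "-1 0 -3 15 0" --pt "-1 0 -5 40 0" --pt "-1 0 -5 60 0" --pt "-1 0 -5 80 0" --pt "-1 0 -5 97 0" --pt "-1 0 -5 112 0" --pt "-1 0 -5 124 0" --pt "-1 0 -5 133 0" --pt "-1 0 -5 138 0" --pt "-1 0 -5 138 0"

```text
time: 11.25
tool_pos: [476.4, 274.0, 29.9]
tool_rot: [[0.057, 0.998, -0.001], [0.998, -0.057, -0.001], [-0.001, -0.001, -1.0]]
force: [-0.4, 0.3, -0.6]
opening: 85.6
```

Call:
move_arm --pt "1 0 0 0 0" --pt "1 0 0 0 0" --pt "1 0 0 0 0" --pt "1 0 0 0 0" --pt "1 0 0 0 0" --pt "1 0 0 0 0" --pt "1 0 0 0 0" --pt "1 0 0 0 0"

```text
time: 11.92
tool_pos: [477.0, 275.2, 31.3]
tool_rot: [[0.056, 0.998, 0.001], [0.998, -0.056, 0.0], [0.0, 0.001, -1.0]]
force: [0.3, -1.8, 6.1]
opening: 31.5
```

Call:
move_arm --pt "1 0 0 -4 0" --pt "1 0 0 -12 0" --pt "1 0 0 -24 0" --pt "1 0 0 -40 0" --pt "1 0 0 -58 0" --pt "1 0 0 -78 0" --pt "1 0 0 -98 0" --pt "1 0 0 -115 0" --pt "1 0 0 -126 0" --pt "1 0 0 -130 0"

```text
time: 12.75
tool_pos: [477.4, 275.3, 162.8]
tool_rot: [[0.056, 0.998, 0.002], [0.998, -0.056, 0.001], [0.001, 0.002, -1.0]]
force: [0.1, 1.1, -1.3]
opening: 31.6
```

```bash
python3 - <<'E'
from h import *
go(559.1,-171.2,160,15.7)
s=snapshot('scene'); save('scene6',cv2.resize(s['frame'][100:260,300:560],None,fx=3,fy=3))
E
```

```text
t 12.75 pos [477.4 275.3 162.8] yaw -3.2 F [ 0.1  1.1 -1.3] open 31.6 | shift [-441.3  106.6    2.5] turn -18.9
```

View pics/scene6.png

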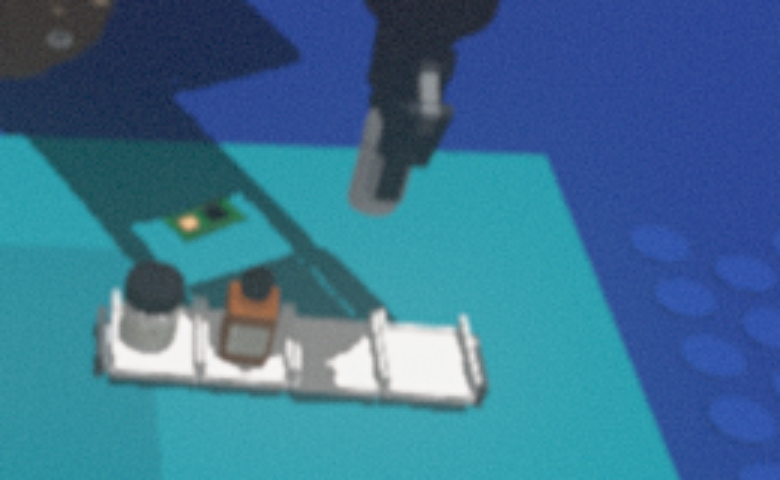

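The canister is held (crop (370,170)) and its holder is empty. Carrying it to bay 2.

Call:
move_arm --pt "1 -10 2 0 0" --pt "1 -30 7 0 0" --pt "1 -60 14 0 -1" --pt "1 -95 23 0 -3" --pt "1 -130 31 0 -5" --pt "1 -165 40 0 -7" --pt "1 -200 48 0 -9" --pt "1 -230 56 0 -11" --pt "1 -255 62 0 -12" --pt "1 -270 65 0 -12"

```text
time: 13.63
tool_pos: [525.9, -1.4, 159.5]
tool_rot: [[-0.152, 0.988, -0.002], [0.988, 0.152, -0.0], [-0.0, -0.002, -1.0]]
force: [-0.3, -0.7, -0.2]
opening: 31.7
```

```bash
python3 - <<'E'
from h import *
go(559.1,-171.2,160,15.7)
E
```

```text
t 13.63 pos [525.9  -1.4 159.5] yaw 8.8 F [-0.3 -0.7 -0.2] open 31.7 | shift [-172.8    6.9   -0.5] turn -6.9
```

Call:
move_arm --pt "1 -15 1 0 0" --pt "1 -40 2 0 -1" --pt "1 -65 3 0 -2" --pt "1 -95 4 0 -4" --pt "1 -120 5 0 -6" --pt "1 -145 6 0 -7" --pt "1 -160 7 0 -7" --pt "1 -169 7 0 -7" --pt "1 -171 7 0 -7" --pt "1 -171 7 0 -7"

```text
time: 14.47
tool_pos: [558.9, -166.0, 160.1]
tool_rot: [[-0.271, 0.963, -0.001], [0.963, 0.271, 0.001], [0.001, -0.001, -1.0]]
force: [-0.5, -0.6, -0.6]
opening: 31.5
```

Call:
move_arm --pt "1 0 0 0 0" --pt "1 0 0 0 0"

```text
time: 14.63
tool_pos: [559.2, -165.1, 160.6]
tool_rot: [[-0.273, 0.962, -0.0], [0.962, 0.273, 0.0], [0.0, -0.0, -1.0]]
force: [0.3, 0.4, -0.5]
opening: 31.1
```

```bash
python3 - <<'E'
from h import *
go(559.1,-171.2,38,15.7)
E
```

```text
t 14.63 pos [ 559.2 -165.1  160.6] yaw 15.8 F [ 0.3  0.4 -0.5] open 31.1 | shift [ -5.9  -1.8 122.6] turn 0.1
```

Call:
move_arm --pt "1 -4 -1 5 0" --pt "1 -6 -2 20 0" --pt "1 -6 -2 40 0" --pt "1 -6 -2 60 0" --pt "1 -6 -2 78 0" --pt "1 -6 -2 94 0" --pt "1 -6 -2 106 0" --pt "1 -6 -2 115 0" --pt "1 -6 -2 121 0" --pt "1 -6 -2 121 0"

```text
time: 15.47
tool_pos: [558.8, -172.3, 38.8]
tool_rot: [[-0.272, 0.962, -0.001], [0.962, 0.272, 0.0], [0.001, -0.001, -1.0]]
force: [-1.4, -0.2, 0.0]
opening: 31.0
```

```bash
python3 - <<'E'
from h import *
go(559.1,-171.2,36,15.7)
s=snapshot('scene'); save('scene7',cv2.resize(s['frame'][130:280,80:300],None,fx=3,fy=3))
E
```

```text
t 15.47 pos [ 558.8 -172.3   38.8] yaw 15.8 F [-1.4 -0.2  0. ] open 31.0 | shift [0.9 0.6 2.8] turn 0.1
```

View pics/scene7.png

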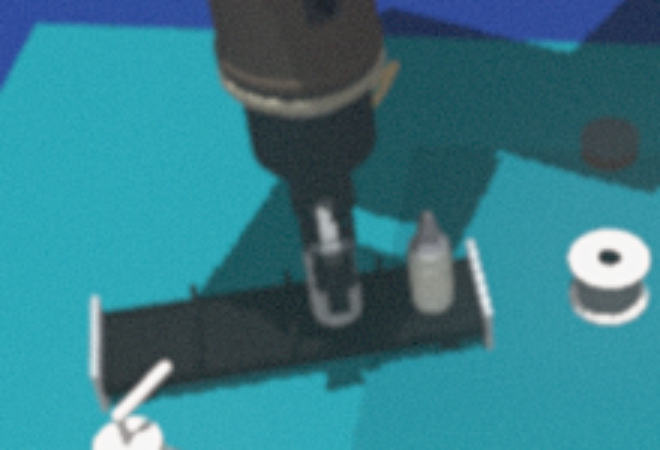

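The canister is over bay 2 (crop (335,310)), clear of the slim bottle. Lowering.

Call:
move_arm --pt "1 0 0 1 0" --pt "1 0 0 2 0" --pt "1 0 0 3 0" --pt "1 0 0 3 0" --pt "1 0 0 3 0"

```text
time: 15.93
tool_pos: [559.3, -172.6, 37.0]
tool_rot: [[-0.272, 0.962, 0.0], [0.962, 0.272, -0.0], [-0.0, 0.0, -1.0]]
force: [0.5, -0.4, -0.4]
opening: 31.2
```

Call:
move_arm --pt "1 0 0 0.4 0" --pt "1 0 0 0.8 0" --pt "1 0 0 0.8 0" --pt "1 0 0 0.8 0"

```text
time: 16.27
tool_pos: [559.1, -172.5, 35.9]
tool_rot: [[-0.272, 0.962, -0.0], [0.962, 0.272, 0.0], [0.0, -0.0, -1.0]]
force: [0.6, 0.3, -0.4]
opening: 31.4
```

Call:
move_arm --pt "1 0 0 0.4 0" --pt "1 0 0 0.8 0" --pt "1 0 0 0.8 0" --pt "1 0 0 0.8 0"

```text
time: 16.6
tool_pos: [559.2, -172.6, 35.2]
tool_rot: [[-0.272, 0.962, 0.0], [0.962, 0.272, -0.0], [-0.0, 0.0, -1.0]]
force: [-0.4, 0.1, 4.3]
opening: 31.5
```

Contact felt (4 N); releasing.

Call:
move_arm --pt "0.2 0 0 0 0" --pt "-0.2 0 0 0 0" --pt "-0.6 0 0 0 0" --pt "-1 0 0 0 0" --pt "-1 0 0 0 0" --pt "-1 0 0 0 0" --pt "-1 0 0 0 0"

```text
time: 17.18
tool_pos: [559.2, -172.5, 35.1]
tool_rot: [[-0.272, 0.962, -0.0], [0.962, 0.272, 0.0], [0.0, -0.0, -1.0]]
force: [-0.6, -1.0, -0.2]
opening: 85.6
```

Call:
move_arm --pt "-1 0 0 -5 0" --pt "-1 0 0 -20 0" --pt "-1 0 0 -40 0" --pt "-1 0 0 -60 0" --pt "-1 0 0 -80 0" --pt "-1 0 0 -100 0" --pt "-1 0 0 -118 0" --pt "-1 0 0 -130 0" --pt "-1 0 0 -130 0"

```text
time: 17.93
tool_pos: [560.5, -173.0, 168.1]
tool_rot: [[-0.272, 0.962, 0.004], [0.962, 0.272, -0.001], [-0.002, 0.003, -1.0]]
force: [0.9, 0.1, 0.4]
opening: 85.5
```

```bash
python3 - <<'E'
from h import *
go(481.5,211.5,171,-6.2)
s=snapshot('scene'); save('scene8',cv2.resize(s['frame'][130:280,80:300],None,fx=3,fy=3))
E
```

```text
t 17.93 pos [ 560.5 -173.   168.1] yaw 15.8 F [0.9 0.1 0.4] open 85.5 | shift [391.5  28.6  -3.8] turn 22.0
```

View pics/scene8.png

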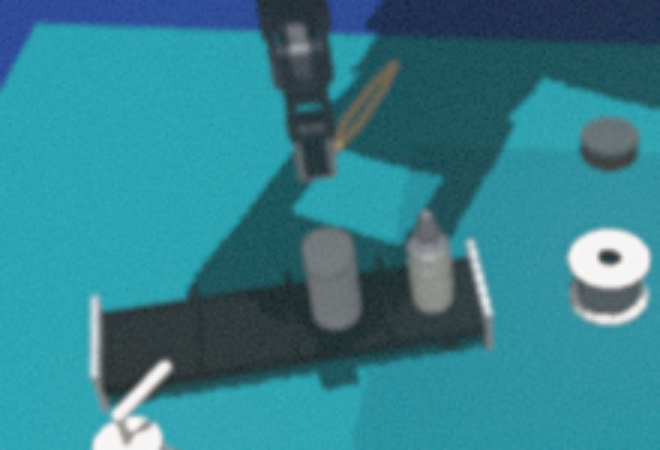

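The canister (crop (330,280)) and slim bottle stand upright in bays 2 and 1. Next is the square bottle.

Call:
move_arm --pt "-1 15 1 0 0" --pt "-1 50 4 -1 3" --pt "-1 90 6 -1 6" --pt "-1 130 9 -2 9" --pt "-1 170 12 -2 12" --pt "-1 210 15 -3 16" --pt "-1 250 18 -3 19" --pt "-1 290 21 -4 22" --pt "-1 330 24 -4 22" --pt "-1 360 26 -4 22"

```text
time: 18.82
tool_pos: [484.1, 183.8, 168.2]
tool_rot: [[0.108, 0.994, -0.002], [0.994, -0.108, -0.0], [-0.0, -0.002, -1.0]]
force: [0.8, -0.3, -0.1]
opening: 85.1
```

Call:
move_arm --pt "-1 20 0 0 0" --pt "-1 28 0 0 0" --pt "-1 31 0 0 0" --pt "-1 31 0 0 0" --pt "-1 31 0 0 0"

```text
time: 19.23
tool_pos: [489.2, 210.9, 168.6]
tool_rot: [[0.109, 0.994, -0.001], [0.994, -0.109, -0.001], [-0.001, -0.001, -1.0]]
force: [-0.2, -1.4, -0.3]
opening: 85.7
```

```bash
python3 - <<'E'
from h import *
go(481.5,211.5,30,-6.2)
E
```

```text
t 19.23 pos [489.2 210.9 168.6] yaw -6.2 F [-0.2 -1.4 -0.3] open 85.7 | shift [ -0.2  -7.6 138.6] turn -0.0
```

Call:
move_arm --pt "-1 0 -4 15 0" --pt "-1 0 -7.5 40 0" --pt "-1 0 -7.5 60 0" --pt "-1 0 -7.5 80 0" --pt "-1 0 -7.5 97 0" --pt "-1 0 -7.5 112 0" --pt "-1 0 -7.5 124 0" --pt "-1 0 -7.5 133 0" --pt "-1 0 -7.5 138 0" --pt "-1 0 -7.5 138 0"

```text
time: 20.07
tool_pos: [481.8, 211.7, 30.3]
tool_rot: [[0.109, 0.994, -0.001], [0.994, -0.109, -0.001], [-0.001, -0.001, -1.0]]
force: [0.5, -0.5, 0.6]
opening: 85.7
```

Call:
move_arm --pt "1 0 0 0 0" --pt "1 0 0 0 0" --pt "1 0 0 0 0" --pt "1 0 0 0 0" --pt "1 0 0 0 0" --pt "1 0 0 0 0" --pt "1 0 0 0 0" --pt "1 0 0 0 0"

```text
time: 20.73
tool_pos: [482.5, 212.8, 31.7]
tool_rot: [[0.108, 0.994, 0.001], [0.994, -0.108, 0.0], [0.0, 0.001, -1.0]]
force: [-0.7, -0.8, 6.8]
opening: 33.8
```

Call:
move_arm --pt "1 0 0 -4 0" --pt "1 0 0 -12 0" --pt "1 0 0 -24 0" --pt "1 0 0 -40 0" --pt "1 0 0 -58 0" --pt "1 0 0 -78 0" --pt "1 0 0 -98 0" --pt "1 0 0 -115 0" --pt "1 0 0 -126 0" --pt "1 0 0 -130 0"

```text
time: 21.57
tool_pos: [483.0, 213.0, 163.6]
tool_rot: [[0.108, 0.994, 0.003], [0.994, -0.108, 0.001], [0.001, 0.003, -1.0]]
force: [0.3, 0.6, -0.9]
opening: 33.9
```

```bash
python3 - <<'E'
from h import *
go(575.9,-230.9,160,15.7)
s=snapshot('scene'); save('scene9',cv2.resize(s['frame'][100:260,300:560],None,fx=3,fy=3))
E
```

```text
t 21.57 pos [483.  213.  163.6] yaw -6.2 F [ 0.3  0.6 -0.9] open 33.9 | shift [-431.2  140.4    3.3] turn -21.9
```

View pics/scene9.png

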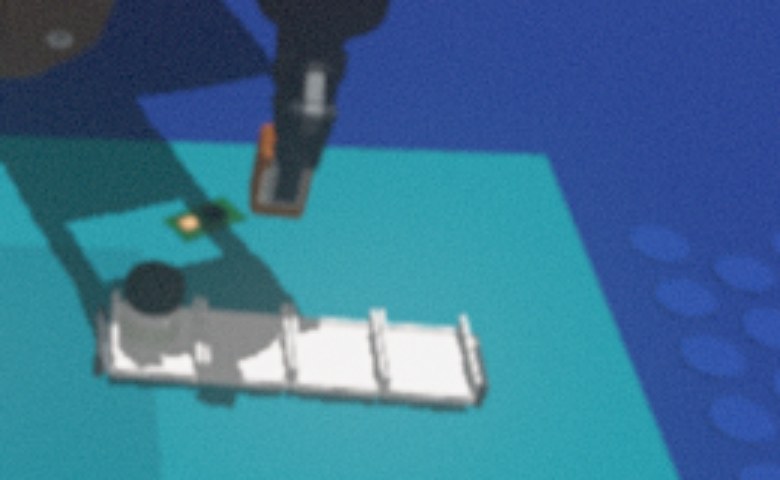

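The square bottle is held (crop (275,180)); only the jar remains. Carrying it to bay 3.

Call:
move_arm --pt "1 -10 3 0 0" --pt "1 -30 10 0 0" --pt "1 -60 20 0 -2" --pt "1 -95 31 0 -4" --pt "1 -130 42 0 -6" --pt "1 -165 54 0 -8" --pt "1 -200 65 0 -10" --pt "1 -230 75 0 -12" --pt "1 -255 83 0 -14" --pt "1 -270 88 0 -14"

```text
time: 22.45
tool_pos: [540.1, -68.5, 160.2]
tool_rot: [[-0.136, 0.991, -0.001], [0.991, 0.136, -0.0], [-0.0, -0.001, -1.0]]
force: [-0.8, 0.1, -1.2]
opening: 33.7
```

```bash
python3 - <<'E'
from h import *
go(575.9,-230.9,160,15.7)
E
```

```text
t 22.45 pos [540.1 -68.5 160.2] yaw 7.8 F [-0.8  0.1 -1.2] open 33.7 | shift [-1.657e+02  1.340e+01  1.000e-01] turn -7.9
```

Call:
move_arm --pt "1 -15 1 0 0" --pt "1 -40 3 0 -1" --pt "1 -65 5 0 -2" --pt "1 -95 7 0 -4" --pt "1 -120 9 0 -6" --pt "1 -145 11 0 -8" --pt "1 -160 13 0 -8" --pt "1 -168 13 0 -8" --pt "1 -170 13 0 -8" --pt "1 -170 13 0 -8"

```text
time: 23.28
tool_pos: [575.8, -231.7, 160.6]
tool_rot: [[-0.271, 0.963, -0.001], [0.963, 0.271, 0.001], [0.001, -0.001, -1.0]]
force: [-0.5, 0.7, -1.3]
opening: 33.9
```

Call:
move_arm --pt "1 0 0 0 0" --pt "1 0 0 0 0"

```text
time: 23.45
tool_pos: [576.1, -230.8, 161.1]
tool_rot: [[-0.273, 0.962, -0.0], [0.962, 0.273, 0.0], [0.0, -0.0, -1.0]]
force: [0.6, 0.1, -1.0]
opening: 33.8
```

```bash
python3 - <<'E'
from h import *
go(575.9,-230.9,39,15.7)
E
```

```text
t 23.45 pos [ 576.1 -230.8  161.1] yaw 15.8 F [ 0.6  0.1 -1. ] open 33.8 | shift [-1.000e-01 -1.000e-01  1.221e+02] turn 0.1
```

Call:
move_arm --pt "1 0 0 5 0" --pt "1 0 0 20 0" --pt "1 0 0 40 0" --pt "1 0 0 60 0" --pt "1 0 0 78 0" --pt "1 0 0 94 0" --pt "1 0 0 106 0" --pt "1 0 0 115 0" --pt "1 0 0 121 0" --pt "1 0 0 121 0"

```text
time: 24.28
tool_pos: [575.9, -231.6, 39.2]
tool_rot: [[-0.272, 0.962, -0.001], [0.962, 0.272, 0.001], [0.001, -0.001, -1.0]]
force: [0.2, 0.0, -1.1]
opening: 33.6
```

```bash
python3 - <<'E'
from h import *
go(575.9,-230.9,36.5,15.7)
s=snapshot('scene'); save('scene10',cv2.resize(s['frame'][130:280,80:300],None,fx=3,fy=3))
E
```

```text
t 24.28 pos [ 575.9 -231.6   39.2] yaw 15.8 F [ 0.2  0.  -1.1] open 33.6 | shift [0.7 0.2 2.7] turn 0.1
```

View pics/scene10.png

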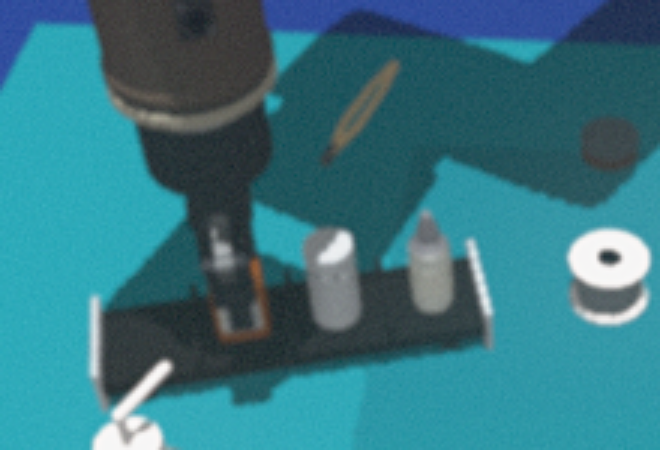

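The square bottle is over bay 3 (crop (243,335)). Lowering.

Call:
move_arm --pt "1 0 0 1 0" --pt "1 0 0 2 0" --pt "1 0 0 2.8 0" --pt "1 0 0 2.8 0" --pt "1 0 0 2.8 0"

```text
time: 24.75
tool_pos: [576.5, -232.1, 37.6]
tool_rot: [[-0.272, 0.962, 0.0], [0.962, 0.272, -0.0], [-0.0, 0.0, -1.0]]
force: [-0.3, 0.7, -1.2]
opening: 33.4
```

Call:
move_arm --pt "1 0 0 0.4 0" --pt "1 0 0 0.7 0" --pt "1 0 0 0.7 0" --pt "1 0 0 0.7 0"

```text
time: 25.08
tool_pos: [576.3, -232.0, 36.6]
tool_rot: [[-0.272, 0.962, -0.0], [0.962, 0.272, 0.0], [0.0, -0.0, -1.0]]
force: [-0.1, 0.0, -0.7]
opening: 34.1
```

Call:
move_arm --pt "1 0 0 0.4 0" --pt "1 0 0 0.7 0" --pt "1 0 0 0.7 0" --pt "1 0 0 0.7 0"

```text
time: 25.42
tool_pos: [576.3, -232.0, 35.9]
tool_rot: [[-0.272, 0.962, -0.0], [0.962, 0.272, 0.0], [0.0, -0.0, -1.0]]
force: [0.1, 0.2, -0.4]
opening: 33.9
```

Call:
move_arm --pt "1 0 0 0.3 0" --pt "1 0 0 0.5 0" --pt "1 0 0 0.5 0" --pt "1 0 0 0.5 0"

```text
time: 25.75
tool_pos: [576.3, -232.0, 35.7]
tool_rot: [[-0.272, 0.962, 0.0], [0.962, 0.272, -0.0], [-0.0, 0.0, -1.0]]
force: [-2.8, 0.7, 6.9]
opening: 33.7
```

Contact; releasing.

Call:
move_arm --pt "1 0 0 -0.2 0" --pt "0.2 0 0 -0.2 0" --pt "-0.2 0 0 -0.2 0" --pt "-0.6 0 0 -0.2 0" --pt "-1 0 0 -0.2 0" --pt "-1 0 0 -0.2 0" --pt "-1 0 0 -0.2 0" --pt "-1 0 0 -0.2 0"

```text
time: 26.42
tool_pos: [576.4, -232.0, 35.6]
tool_rot: [[-0.272, 0.962, 0.0], [0.962, 0.272, -0.0], [-0.0, 0.0, -1.0]]
force: [-0.9, -0.9, 0.0]
opening: 85.7
```

Call:
move_arm --pt "-1 0 0 -5 0" --pt "-1 0 0 -20 0" --pt "-1 0 0 -40 0" --pt "-1 0 0 -60 0" --pt "-1 0 0 -80 0" --pt "-1 0 0 -100 0" --pt "-1 0 0 -118 0" --pt "-1 0 0 -130 0" --pt "-1 0 0 -130 0"

```text
time: 27.17
tool_pos: [577.6, -232.6, 168.4]
tool_rot: [[-0.272, 0.962, 0.004], [0.962, 0.272, -0.002], [-0.003, 0.003, -1.0]]
force: [0.9, 0.3, -0.1]
opening: 85.6
```

```bash
python3 - <<'E'
from h import *
go(470.7,145.7,171,-3.2)
s=snapshot('scene'); save('scene11',cv2.resize(s['frame'][130:280,80:300],None,fx=3,fy=3))
E
```

```text
t 27.17 pos [ 577.6 -232.6  168.4] yaw 15.8 F [ 0.9  0.3 -0.1] open 85.6 | shift [ 3.931e+02  1.000e-01 -3.600e+00] turn 19.0
```

View pics/scene11.png

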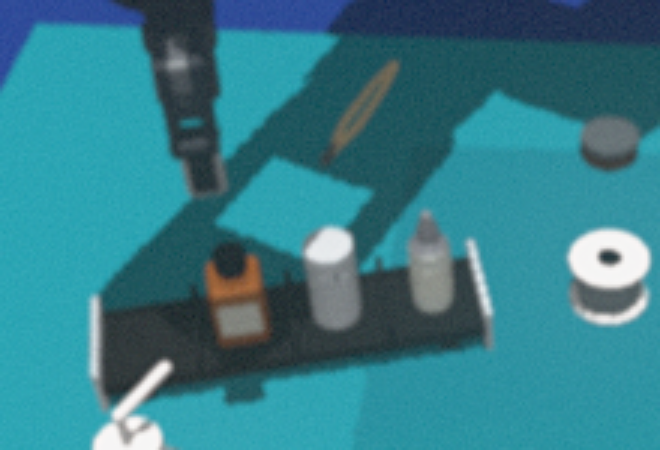

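Three containers stand upright in bays 1–3. Next is the jar.

Call:
move_arm --pt "-1 15 0 0 0" --pt "-1 50 0 -1 2" --pt "-1 90 0 -1 5" --pt "-1 130 0 -2 8" --pt "-1 170 0 -2 11" --pt "-1 210 0 -3 14" --pt "-1 250 0 -3 17" --pt "-1 290 0 -4 19" --pt "-1 330 0 -4 19" --pt "-1 360 0 -4 19"

```text
time: 28.05
tool_pos: [475.8, 117.0, 168.5]
tool_rot: [[0.056, 0.998, -0.002], [0.998, -0.056, -0.0], [-0.0, -0.002, -1.0]]
force: [0.6, -0.4, 0.8]
opening: 85.5
```

Call:
move_arm --pt "-1 20 0 0 0" --pt "-1 29 0 0 0" --pt "-1 32 0 0 0" --pt "-1 32 0 0 0" --pt "-1 32 0 0 0"

```text
time: 28.47
tool_pos: [479.9, 145.6, 169.1]
tool_rot: [[0.056, 0.998, -0.001], [0.998, -0.056, -0.0], [-0.0, -0.001, -1.0]]
force: [-0.1, -0.5, -0.0]
opening: 85.4
```

```bash
python3 - <<'E'
from h import *
go(470.7,145.7,30,-3.2)
E
```

```text
t 28.47 pos [479.9 145.6 169.1] yaw -3.2 F [-0.1 -0.5 -0. ] open 85.4 | shift [ -0.4  -9.1 139.1] turn -0.0
```

Call:
move_arm --pt "-1 0 -5 15 0" --pt "-1 0 -9 40 0" --pt "-1 0 -9 60 0" --pt "-1 0 -9 80 0" --pt "-1 0 -9 97 0" --pt "-1 0 -9 112 0" --pt "-1 0 -9 124 0" --pt "-1 0 -9 133 0" --pt "-1 0 -9 138.5 0" --pt "-1 0 -9 138.5 0"

```text
time: 29.3
tool_pos: [470.8, 146.1, 30.3]
tool_rot: [[0.057, 0.998, -0.001], [0.998, -0.057, -0.0], [-0.0, -0.001, -1.0]]
force: [-0.1, -0.3, -0.7]
opening: 85.2
```

Call:
move_arm --pt "1 0 0 0 0" --pt "1 0 0 0 0" --pt "1 0 0 0 0" --pt "1 0 0 0 0" --pt "1 0 0 0 0" --pt "1 0 0 0 0" --pt "1 0 0 0 0" --pt "1 0 0 0 0"

```text
time: 29.97
tool_pos: [471.7, 147.0, 31.7]
tool_rot: [[0.056, 0.998, 0.001], [0.998, -0.056, 0.0], [0.0, 0.001, -1.0]]
force: [0.2, -0.8, 7.7]
opening: 39.8
```

Call:
move_arm --pt "1 0 0 -4 0" --pt "1 0 0 -12 0" --pt "1 0 0 -24 0" --pt "1 0 0 -40 0" --pt "1 0 0 -58 0" --pt "1 0 0 -78 0" --pt "1 0 0 -98 0" --pt "1 0 0 -115 0" --pt "1 0 0 -126 0" --pt "1 0 0 -130 0"

```text
time: 30.8
tool_pos: [472.0, 147.1, 163.5]
tool_rot: [[0.056, 0.998, 0.003], [0.998, -0.056, 0.001], [0.001, 0.003, -1.0]]
force: [0.1, 0.2, -1.5]
opening: 39.6
```

```bash
python3 - <<'E'
from h import *
go(592.7,-290.5,160,15.7)
s=snapshot('scene'); save('scene12',cv2.resize(s['frame'][100:260,300:560],None,fx=3,fy=3))
E
```

```text
t 30.8 pos [472.  147.1 163.5] yaw -3.2 F [ 0.1  0.2 -1.5] open 39.6 | shift [-430.2  145.     3.5] turn -18.9
```

View pics/scene12.png

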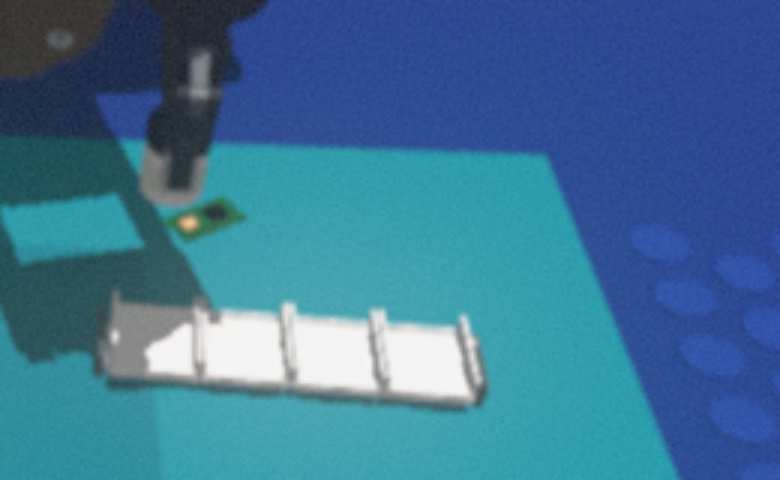

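The jar is held (crop (175,170)) and the thawing rack is empty. Carrying it to bay 4.

Call:
move_arm --pt "1 -10 3 0 0" --pt "1 -30 10 0 0" --pt "1 -60 20 0 -2" --pt "1 -95 32 0 -4" --pt "1 -130 44 0 -6" --pt "1 -165 56 0 -8" --pt "1 -200 67 0 -10" --pt "1 -230 78 0 -11" --pt "1 -255 86 0 -12" --pt "1 -270 91 0 -12"

```text
time: 31.68
tool_pos: [546.8, -131.1, 160.0]
tool_rot: [[-0.152, 0.988, -0.001], [0.988, 0.152, -0.0], [0.0, -0.001, -1.0]]
force: [-0.3, -0.4, -1.4]
opening: 40.0
```

```bash
python3 - <<'E'
from h import *
go(592.7,-290.5,160,15.7)
E
```

```text
t 31.68 pos [ 546.8 -131.1  160. ] yaw 8.7 F [-0.3 -0.4 -1.4] open 40.0 | shift [-164.6   21.1    0. ] turn -7.0
```

Call:
move_arm --pt "1 -15 2 0 0" --pt "1 -40 5 0 -1" --pt "1 -65 8 0 -2" --pt "1 -95 12 0 -4" --pt "1 -120 15 0 -6" --pt "1 -143 18 0 -7" --pt "1 -157 20 0 -7" --pt "1 -165 21 0 -7" --pt "1 -168 21 0 -7" --pt "1 -168 21 0 -7"

```text
time: 32.52
tool_pos: [593.0, -290.2, 160.7]
tool_rot: [[-0.271, 0.962, -0.001], [0.962, 0.271, 0.001], [0.001, -0.001, -1.0]]
force: [-0.1, 0.5, -0.2]
opening: 39.4
```

Call:
move_arm --pt "1 0 0 0 0" --pt "1 0 0 0 0"

```text
time: 32.68
tool_pos: [593.1, -289.4, 161.1]
tool_rot: [[-0.273, 0.962, -0.0], [0.962, 0.273, 0.0], [0.0, -0.0, -1.0]]
force: [-0.1, -0.9, -1.0]
opening: 39.8
```

```bash
python3 - <<'E'
from h import *
go(592.7,-290.5,39,15.7)
E
```

```text
t 32.68 pos [ 593.1 -289.4  161.1] yaw 15.8 F [-0.1 -0.9 -1. ] open 39.8 | shift [ -1.   -0.7 122.1] turn 0.1
```

Call:
move_arm --pt "1 0 0 5 0" --pt "1 0 -0.5 20 0" --pt "1 0 -0.5 40 0" --pt "1 0 -0.5 60 0" --pt "1 0 -0.5 78 0" --pt "1 0 -0.5 94 0" --pt "1 0 -0.5 106 0" --pt "1 0 -0.5 115 0" --pt "1 0 -0.5 121 0" --pt "1 0 -0.5 121 0"

```text
time: 33.52
tool_pos: [592.4, -290.4, 39.1]
tool_rot: [[-0.272, 0.962, -0.001], [0.962, 0.272, 0.001], [0.001, -0.001, -1.0]]
force: [-1.4, 0.1, -1.0]
opening: 39.5
```

```bash
python3 - <<'E'
from h import *
go(592.7,-290.5,36.5,15.7)
s=snapshot('scene'); save('scene13',cv2.resize(s['frame'][130:280,80:300],None,fx=3,fy=3))
E
```

```text
t 33.52 pos [ 592.4 -290.4   39.1] yaw 15.8 F [-1.4  0.1 -1. ] open 39.5 | shift [-0.2  0.2  2.6] turn 0.1
```

View pics/scene13.png

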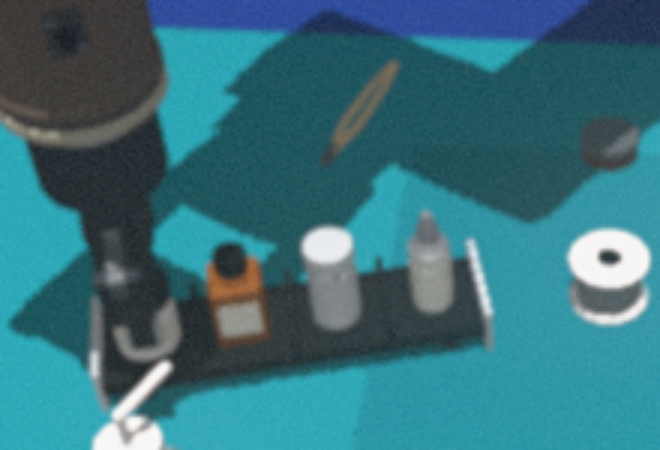

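The jar is over bay 4 (crop (148,340)). Lowering.

Call:
move_arm --pt "1 0 0 1 0" --pt "1 0 0 2 0" --pt "1 0 0 3 0" --pt "1 0 0 3.4 0" --pt "1 0 0 3.4 0" --pt "1 0 0 3.4 0"

```text
time: 34.07
tool_pos: [592.9, -290.8, 36.9]
tool_rot: [[-0.272, 0.962, 0.0], [0.962, 0.272, -0.0], [-0.0, 0.0, -1.0]]
force: [0.1, -0.5, -0.5]
opening: 39.7
```

Call:
move_arm --pt "1 0 0 0.4 0" --pt "1 0 0 0.7 0" --pt "1 0 0 0.7 0" --pt "1 0 0 0.7 0"

```text
time: 34.4
tool_pos: [592.8, -290.8, 36.0]
tool_rot: [[-0.272, 0.962, -0.0], [0.962, 0.272, 0.0], [0.0, -0.0, -1.0]]
force: [-0.6, -0.3, -1.0]
opening: 39.9
```

Call:
move_arm --pt "1 0 0 0.3 0" --pt "1 0 0 0.6 0" --pt "1 0 0 0.6 0" --pt "1 0 0 0.6 0"

```text
time: 34.73
tool_pos: [592.9, -290.8, 35.7]
tool_rot: [[-0.272, 0.962, 0.0], [0.962, 0.272, -0.0], [-0.0, 0.0, -1.0]]
force: [-1.8, 1.2, 4.7]
opening: 39.3
```

Call:
move_arm --pt "1 0 0 -0.1 0" --pt "0.2 0 0 -0.1 0" --pt "-0.2 0 0 -0.1 0" --pt "-0.6 0 0 -0.1 0" --pt "-1 0 0 -0.1 0" --pt "-1 0 0 -0.1 0" --pt "-1 0 0 -0.1 0" --pt "-1 0 0 -0.1 0"

```text
time: 35.4
tool_pos: [592.8, -290.8, 35.4]
tool_rot: [[-0.272, 0.962, -0.0], [0.962, 0.272, -0.0], [0.0, -0.0, -1.0]]
force: [-0.3, -0.5, 0.0]
opening: 85.7
```

Call:
move_arm --pt "-1 0 0 -5 0" --pt "-1 0 0 -20 0" --pt "-1 0 0 -40 0" --pt "-1 0 0 -60 0" --pt "-1 0 0 -80 0" --pt "-1 0 0 -100 0" --pt "-1 0 0 -125 0" --pt "-1 0 0 -145 0" --pt "-1 0 0 -150 0"

```text
time: 36.15
tool_pos: [594.3, -291.5, 189.5]
tool_rot: [[-0.272, 0.962, 0.004], [0.962, 0.272, -0.002], [-0.003, 0.003, -1.0]]
force: [1.0, -0.2, 1.5]
opening: 85.2
```

Call:
move_arm --pt "-1 20 0 0 0" --pt "-1 50 0 0 0" --pt "-1 90 0 0 0" --pt "-1 130 0 0 0" --pt "-1 170 0 0 0" --pt "-1 210 0 0 0" --pt "-1 250 0 0 0" --pt "-1 290 0 0 0" --pt "-1 320 0 0 0" --pt "-1 330 0 0 0"

```text
time: 36.98
tool_pos: [501.2, 30.1, 185.4]
tool_rot: [[-0.274, 0.962, -0.001], [0.962, 0.274, 0.001], [0.001, -0.001, -1.0]]
force: [-0.3, -1.0, -0.7]
opening: 85.4
```

Call:
move_arm --pt "-1 20 0 0 0" --pt "-1 60 0 0 0" --pt "-1 100 0 0 0" --pt "-1 140 0 0 0" --pt "-1 180 0 0 0" --pt "-1 210 0 0 0" --pt "-1 220 0 0 0" --pt "-1 220 0 0 0"

```text
time: 37.65
tool_pos: [442.7, 240.4, 185.4]
tool_rot: [[-0.275, 0.962, 0.0], [0.962, 0.275, 0.0], [0.0, 0.0, -1.0]]
force: [-0.3, -1.1, 0.7]
opening: 85.4
```

```bash
python3 - <<'E'
from h import *
go(500,250,180,0)
a=np.radians(15.7);o=np.array([567.5,-201]);X=np.array([np.cos(a),np.sin(a)]);Y=np.array([-np.sin(a),np.cos(a)])
for n,b,sb in (('scene',(100,175,255,270),(260,200,305,245)),('top',(295,135,430,225),(255,190,292,228))):
    s=snapshot(n); save(n+'14',s['frame']);P=points(s)
    q=P[b[1]:b[3],b[0]:b[2]].reshape(-1,3);q=q[(q[:,0]<650)]
    l=np.c_[(q[:,:2]-o)@X,(q[:,:2]-o)@Y,q[:,2]]
    for k,yc,zt in (('slim',93,72),('can',31,84),('sq',-31,70),('jar',-93,76)):
        near=l[abs(l[:,1]-yc)<27]
        m=near[abs(near[:,2]-zt)<4]
        c,r=cv2.minEnclosingCircle(m[:,:2].astype(np.float32)); print(n,k,'c',np.round(c,1),'r',round(r,1),'zmax',near[:,2].max().round(1),'zmed top',np.median(m[:,2]).round(1))
    q=P[sb[1]:sb[3],sb[0]:sb[2]].reshape(-1,3);m=q[(q[:,2]>30)&(q[:,2]<60)]
    if len(m): print('spool',cv2.minEnclosingCircle(m[:,:2].astype(np.float32)))
E
```

```text
t 37.65 pos [442.7 240.4 185.4] yaw 15.9 F [-0.3 -1.1  0.7] open 85.4 | shift [-6.5 57.8  5.4] turn 15.9
scene slim c [ 2.1 94. ] r 13.8 zmax 100.0 zmed top 72.5
scene can c [ 0.9 29.9] r 16.8 zmax 87.6 zmed top 84.8
scene sq c [ -0.4 -31.3] r 23.2 zmax 94.5 zmed top 70.1
scene jar c [  1.1 -93.4] r 21.6 zmax 78.9 zmed top 75.4
spool ((514.2252197265625, 8.12170124053955), 28.58639907836914)
top slim c [-1.6 93.4] r 13.1 zmax 100.2 zmed top 72.9
top can c [-3.4 29. ] r 16.3 zmax 88.5 zmed top 84.1
top sq c [ -2.7 -33.2] r 21.3 zmax 95.7 zmed top 69.4
top jar c [ -1.7 -93.4] r 19.9 zmax 79.2 zmed top 74.4
spool ((511.8333740234375, 6.324249744415283), 26.764568328857422)
```

View pics/scene14.png

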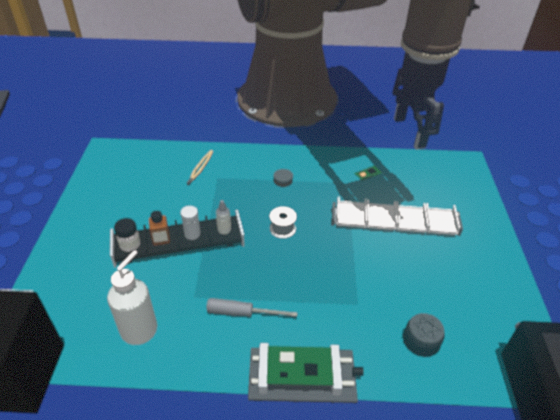

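View pics/top14.png

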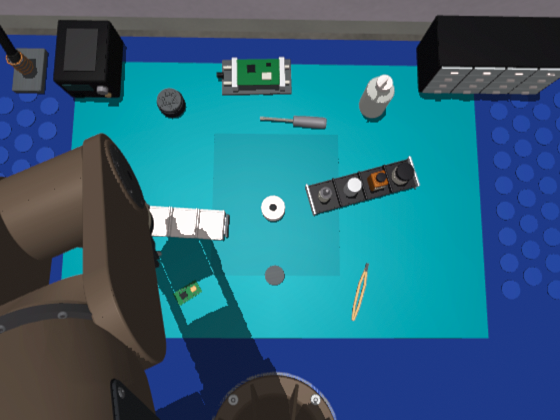

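In the top view the black rack holds slim (325,194), canister (353,185), square (379,180) and jar (402,174), left to right. All stand within about 3 mm of their bay centres at the expected heights, and the spool is still at (273,208).

```bash
python3 -c "
from h import *
print(finish_job())"
```

```text
the job is handed in; nothing more can be done
None
```

All four containers are in the black rack in their original order from left to right: slim bottle, canister, square bottle, jar. I lowered each one until I felt light contact with the bay floor, then released it. The job was handed in at about 38 s.

**Position and height:** the last check from both cameras put each container within about 3.5 mm of its bay centre. Tops and shoulders were at the heights expected for standing upright and flat on the floor.

**Spool:** it measured within about 1 mm of its starting position, which is inside the measurement noise.

**Arm:** it was clear of everything, with the gripper open, when I handed in.

**Disagreements:** the two cameras differed by 2–4 mm in x, roughly the size of the calibration error. The largest tool force in the readings was 21 N, when the slim bottle touched the floor. I eased off 0.8 mm before releasing it. No check failed.

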